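Clamp the tube rack slide in the reading station

TASK

Push the tube rack on its slide plate gently home until its forked end touches the stop bar, without ramming it. Then clamp it there: tighten the T-bar knob clockwise until the resistance rises sharply, give it one eighth of a turn more and no further, and let go with the rack still home. Leave the scanner, the bottle and the carton where they stand.

Things in the scene. Friction and masses are not known exactly. Their poses are not given: they have to be found in the camera images.
- station: Reading station fixed on the bench: white bed 115 (x) x 305 (y) mm, 12 mm thick. Origin: centre of its underside on the bench; y along its length, z up. Grey rails along both long sides, 79 mm apart, 18 mm wide, tops 22 mm above the bench. The knob's vertical axis is at station x 0, y -95 mm; the stop bar is at the -y end.
- stop_bar: Fixed steel bar across the bed between the rails, 79 (x) x 20 (y) x 12 mm high. Origin: centre of its underside, at station (0, -140, 12) mm, so its stop face is at station y -130 mm, top 24 mm above the bench. Pressing the rack on it with more than about 30 N is ramming.
- rack: Loose tube rack, about 0.45 kg, on a steel slide plate 76 mm wide, 6 mm thick, its y from -100 to +125 mm, on the bed between the rails (1.5 mm play each side), axes parallel to the station's. Origin: underside of plate. At -y a fork: 2 prongs, slot 80 x 16 mm that passes the knob's screw. Tube block at y 0 to 60, 66 mm high. Home: origin at station y -30 mm; starts 25 to 55 mm towards +y of it.
- push_tab (a point): Top centre of the rack's upright steel push tab (at rack y 118 mm): 40 mm wide (x), 8 mm thick (y), standing 42 mm above the slide plate, this point 60 mm above the bench. Push its +y face towards -y, or pinch it, to slide the rack home; sliding takes some 2 to 8 N.
- knob_grip (a point): Grip point of the black T-bar clamp knob, on its vertical axis, 48.5 mm above the bench at the start. The bar is 44 mm long (this point's x), 14 mm thick (its y: pinch across it), from 20 mm below this point to 14 mm above. Under it a 38 mm flange, then a 42 mm rubber washer just above the prongs. Tightens clockwise seen from above. Stays as left; may be turned in several grasps.
- scanner: Bystander: white scanner head on a round-footed stand, foot 90 mm across, about 175 mm tall; origin: centre of its underside.
- bottle: Bystander: white plastic bottle, 60 mm across, 110 mm tall; origin: centre of its underside.
- carton: Bystander: plain white carton 90 x 150 mm, 50 mm high; origin: centre of its underside.
- insert: Small threaded seat under the knob's washer, nearly hidden, on the knob's axis; it does not move. The knob has free play on its screw: from the start it runs free (about 0.06 N m) for 0.7 to 2 rad, differing each time; then it takes up the screw and the torque rises at once by about 0.4 N m, then slowly more; from there knob and washer sink onto the prongs, 1.5 mm per rad.
Things that resemble listed ones, but are neither listed nor needed, are in the scene too. Leave any orange or yellow look-alike of the rack alone.

How it is judged:
By the outcome, as a careful person would: the job done as asked, in the order asked, and still so for the second after the job is handed in, with the robot touching nothing.
It also fails if it takes over 66 s, if anything falls off the work surface, if the arm or the gripper's body presses on something with over 40 N, if the wrist force passes 120 N, or if a joint passes its speed limit or range.

ROBOT

A 6-joint arm with a two-finger parallel gripper is mounted at the origin on the work surface. World frame = base frame: x ahead of the robot, y to its left, z up, the work surface at z = 0. Lengths are in m, angles in degrees, forces in N, time in s.
With the tool pointing down it reaches from about 0.4 to 0.825 m from the base axis. Payload 7 kg.
Tool frame: the origin (TCP) lies at the very end of the fingers, on their centre line; the grasp point (between the pads) lies 19 mm behind it (grasp_offset is the x of the grasp point in the tool frame, in m); x points along the fingers, y is the direction in which the jaws open and shut, and the axes are right-handed (so a half turn about x gives the same grasp; the last joint's range is limited). The gripper opens to 88 mm and grips with 3 to 60 N. Pads are 19 mm wide; open, the fingers measure 130 mm over their backs; the gripper's body (78 mm by 193 mm) begins 47 mm behind the grasp point.
Start: joints at [16.507, 20.546, 0.682, 0, -70.136, -16.507], TCP at [0.675, -0, 0.227] pointing down, gripper open.
Joint ranges: [-176.03, 176.03], [-82.01, 121.73], [-58.28, 71.71], [-173.87, 95.51], [-174.79, -0.11], [-173.66, 173.66]. Speed limits (degrees/s): [136.94, 136.94, 172.46, 180, 180, 180].

INTERFACE

Orientations are given as [roll, pitch, yaw] about the fixed x, y, z axes, in that order (R = Rz(yaw) Ry(pitch) Rx(roll)).
In Python, from plant import get_obs, snapshot, close_job, grasp_offset gives the robot as it stands.
- The arm moves only by the tool carry_out, never from a script. Its argument "series" is a list that holds one entry, the list of rows, each a list of 6 numbers: the shift along the tool's x, y, z in mm, then the turn, a rotation vector about the tool's x, y, z in degrees. A call has 1 to 10 rows; each row is the pose to reach, as a shift and turn from the pose commanded when the call began, along the tool's axes at that moment; what a row does not reach only later rows make up. A row lasts 1/8 s, in which the tool goes at most 62.5 mm and 10.7 degrees, less where a joint would pass 70% of its speed; a pose out of reach is approached as far as the arm can. A call with a gripper value outside its range is refused whole. "hand" is the gripper's target within -1 to 1 (shut at 1, half-way at 0, fully open at -1), set as the call begins (left out, the last holds). The fingers move at their own pace and stop on an object; the grip force is fixed at half the most. Time passes only in rows, so rows that repeat a pose let the fingers close. It gives the time, the measured TCP pose, the force and the opening at its end, in the units of the state.
- get_obs(): the state, without advancing time (a new reading comes with each control period).
- snapshot(name): name is "scene" or "side" or "wrist"; returns a dict with "color" (384x512x3 uint8, red, green, blue), "fx", "fy", "cx", "cy" (pixels), "dist_coeffs" ([k1, k2, p1, p2, k3] as OpenCV has them; the pictures are not rectified), "eye" and "attitude" of the camera in the world. Camera axes: x right, y down, z forward; pixel columns grow to the right and rows downward; lengths in m; the calibration is good to about 2 mm. A picture is of the moment at which its call begins. There is no depth.
- close_job(): hands the job in, once; it reports no verdict.
The state is a dict: "clock": time; "joint_pos": joint angles; "qvel": joint speeds; "tau": joint torques, N m; "tool_pos": TCP position; "orientation": TCP orientation; "force": force on the tool from outside, world axes, zero at the start; "moment": the same for the moment, N m; "opening": finger opening in m.
Only numpy, scipy, OpenCV 4.12 (cv2) and the standard library are available. Lean on these libraries where they do the work, as an engineer would, in place of code of your own. Each camera call takes 0.05 s, during which the arm holds its last target.

## Working session

There is one attempt and no reset: what is moved stays moved. The work goes in short steps, Python scripts to look and compute and a tool call to move; the robot and the scene stay as the last step left them, time stands still between calls to the robot, and variables do not carry over. Pictures are saved under pics/ and viewed, and the job is handed in when it is done.

Besides the shell and the picture viewer there is one more tool, called after "Call:" as name(argument=value, ...), one argument or row to a line, values as JSON. carry_out: Moves the arm, as the interface text tells. Its arguments: {"type":"object","properties":{"series":{"type":"array","items":{"type":"array","items":{"type":"array","items":{"type":"number"}}}},"hand":{"type":"number"}},"required":["series"]}

```bash
mkdir -p pics; ls
cat > h.py <<'E'
import numpy as np, cv2
from plant import get_obs, snapshot, close_job, grasp_offset
from scipy.spatial.transform import Rotation as R
E
python3 - <<'E'
from h import *
print(get_obs(), grasp_offset)
for n in ["scene","side","wrist"]:
    s=snapshot(n); cv2.imwrite(f"pics/{n}0.png",s["color"][:,:,::-1]); print(n,{k:v for k,v in s.items() if k!="color"})
E
```

```text
pics
{'clock': 0.0, 'joint_pos': array([ 1.65074719e+01,  2.05912136e+01,  6.35055107e-01, -2.03379525e-02,
       -7.01358712e+01, -1.65061259e+01]), 'qvel': array([-0.01367868, -0.00370622, -0.0712663 , -0.01210841, -0.01959201,
        0.10288362]), 'tau': array([-8.00930356e-04, -5.82726967e+01,  2.93058443e+01,  6.99745238e+00,
        6.93249181e-03, -2.06530804e-04]), 'tool_pos': array([ 6.74520285e-01, -1.59891066e-05,  2.25634236e-01]), 'orientation': array([  94.77145529,   89.90600468, -175.23412466]), 'force': array([-0.03743108, -0.07169896,  0.31569694]), 'moment': array([ 0.04270242, -0.01801993,  0.00956493]), 'opening': 0.0875355477738693} -0.0188
scene {'fx': 405.2009151092743, 'fy': 405.2009151092743, 'cx': 260.50975672132245, 'cy': 188.60335730477655, 'dist_coeffs': array([-0.08212228,  0.        ,  0.        ,  0.        ,  0.        ]), 'eye': array([ 0.94301903, -0.58703608,  0.7821989 ]), 'attitude': array([-133.09828188,    1.08279669,   29.43780287])}
side {'fx': 387.60485923924284, 'fy': 387.60485923924284, 'cx': 253.1047271260015, 'cy': 195.053662534589, 'dist_coeffs': array([-0.11013336,  0.        ,  0.        ,  0.        ,  0.        ]), 'eye': array([ 0.1820367 , -0.72731015,  0.70394311]), 'attitude': array([-126.60719512,   -0.81781376,  -24.45879728])}
wrist {'fx': 329.2272142571838, 'fy': 329.2272142571838, 'cx': 254.14366172482994, 'cy': 191.39626256698693, 'dist_coeffs': array([-0.05027111,  0.        ,  0.        ,  0.        ,  0.        ]), 'eye': array([ 0.67611347, -0.0782475 ,  0.38358944]), 'attitude': array([ 1.63193190e+02, -3.99417266e-02,  1.79981878e+02])}
```

View pics/scene0.png

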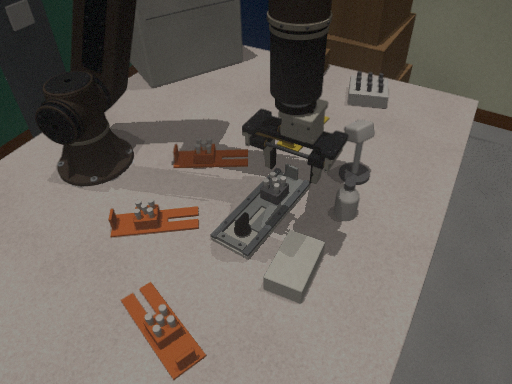

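View pics/side0.png

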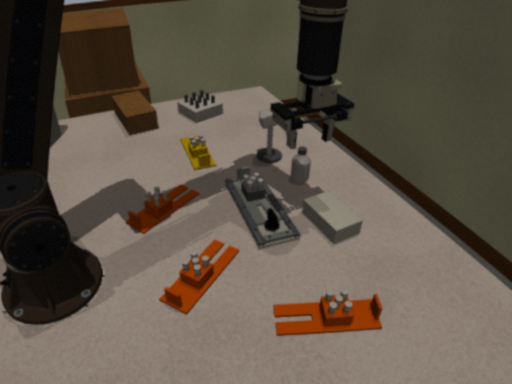

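View pics/wrist0.png

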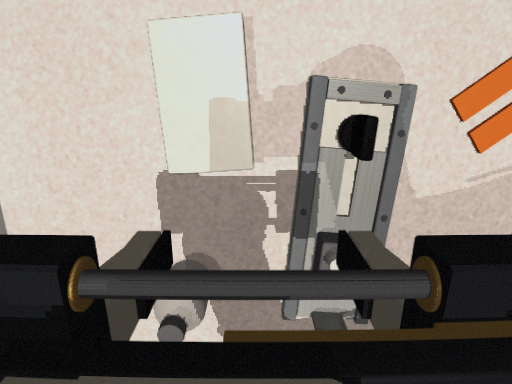

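The steel rack on the grey-railed station is the target: knob at scene (242,228) and tab near (292,172). Orange and yellow racks are look-alikes. I'll check enlarged crops.

Run:
```python
import cv2
a=cv2.imread("pics/scene0.png")[155:255,205:325]; cv2.imwrite("pics/c1.png",cv2.resize(a,None,fx=6,fy=6,interpolation=cv2.INTER_CUBIC))
a=cv2.imread("pics/side0.png")[155:250,215:310]; cv2.imwrite("pics/c2.png",cv2.resize(a,None,fx=6,fy=6,interpolation=cv2.INTER_CUBIC))
a=cv2.imread("pics/wrist0.png")[65:335,270:430]; cv2.imwrite("pics/c3.png",cv2.resize(a,None,fx=2.2,fy=2.2,interpolation=cv2.INTER_CUBIC))
```

```text
(no output)
```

View pics/c1.png

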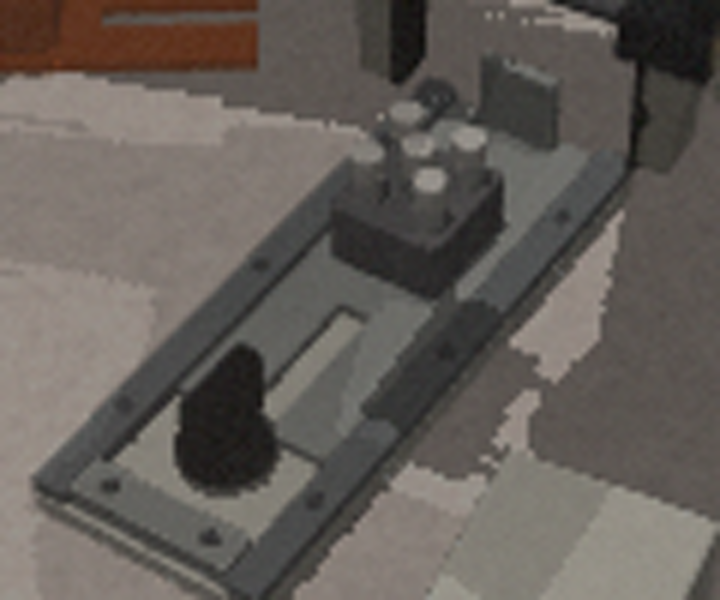

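View pics/c2.png

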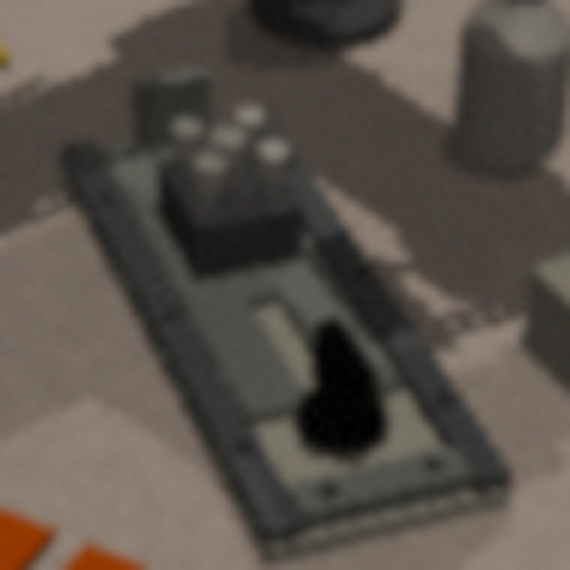

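View pics/c3.png

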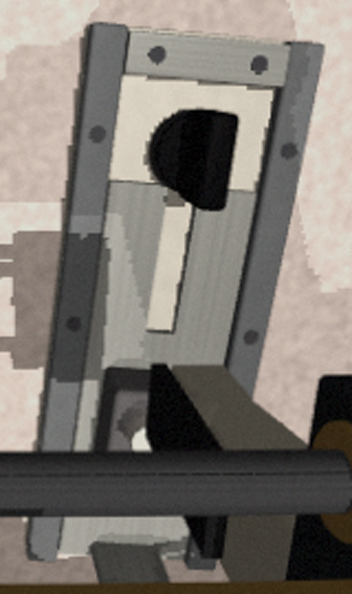

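Confirmed: grey steel rack with a dark tube block, slotted fork by the black T-knob, and an upright tab at the far end. Wrist rail-top corners: (311,76), (416,85), (283,319). Next I cast rays from these.

```bash
cat >> h.py <<'E'
def ray(s,uv):
    K=np.array([[s["fx"],0,s["cx"]],[0,s["fy"],s["cy"]],[0,0,1]])
    p=cv2.undistortPoints(np.array([[uv]],float),K,s["dist_coeffs"])[0,0]
    return R.from_euler("xyz",s["attitude"],degrees=True).apply([p[0],p[1],1])
def onz(s,uv,z):
    d=ray(s,uv); return s["eye"]+d*(z-s["eye"][2])/d[2]
def proj(s,P):
    K=np.array([[s["fx"],0,s["cx"]],[0,s["fy"],s["cy"]],[0,0,1]])
    Rm=R.from_euler("xyz",s["attitude"],degrees=True).as_matrix().T
    return cv2.projectPoints(np.array(P,float).reshape(-1,3),cv2.Rodrigues(Rm)[0],-Rm@s["eye"],K,s["dist_coeffs"])[0][:,0]
E
python3 - <<'E'
from h import *
import pickle
S={n:snapshot(n) for n in ["scene","side","wrist"]}; pickle.dump(S,open("s0.pkl","wb"))
w=S["wrist"];sc=S["scene"];sd=S["side"]
def show(t,s,uv,z): print(t,np.round(1000*onz(s,uv,z),1))
C=lambda u,v:(270+u/2.2,65+v/2.2)
show("TL",w,C(90,25),.022);show("TR",w,C(322,44),.022);show("BL",w,C(28,558),.022)
for p in [(205,112),(238,115),(195,205),(224,210)]: show("bartop",w,C(*p),.0625)
for p in [(127,183),(252,191)]: show("forkend",w,C(*p),.018)
show("slotend",w,C(160,331),.018)
show("barL",w,C(127,78),.024);show("barR",w,C(272,88),.024)
A=lambda u,v:(205+u/6,155+v/6)
show("scene fork",sc,A(180,390),.018);show("scene fork",sc,A(322,463),.018)
show("sc stopbar c",sc,A(38,488),.022);show("sc corner",sc,A(235,598),.022)
show("tab top l",sc,A(483,57),.060);show("tab top r",sc,A(558,90),.060)
B=lambda u,v:(215+u/6,155+v/6)
show("sd tab",sd,B(135,80),.06);show("sd tab",sd,B(210,72),.06)
show("sd corner",sd,B(262,545),.022);show("sd corner",sd,B(508,482),.022)
E
```

```text
TL [616.8 -94.6  22. ]
TR [503.6 -87.1  22. ]
BL [638.8 205.5  22. ]
bartop [571.4 -56.9  62.5]
bartop [556.7 -55.7  62.5]
bartop [572.2 -15.6  62.5]
bartop [558.7 -13.4  62.5]
forkend [593.8 -18.3  18. ]
forkend [528.9 -14.4  18. ]
slotend [570.6  62.3  18. ]
barL [598.2 -70.2  24. ]
barR [526.8 -66.1  24. ]
scene fork [529.3 -15.9  18. ]
scene fork [602.6 -22.6  18. ]
sc stopbar c [509.1 -92.8  22. ]
sc corner [ 608.8 -102.1   22. ]
tab top l [564.8 197.   60. ]
tab top r [605.5 192.1  60. ]
sd tab [562.3 202.2  60. ]
sd tab [600.7 194.1  60. ]
sd corner [495.3 -96.   22. ]
sd corner [ 609.5 -103.6   22. ]
```

Run:
```python
from h import *
import pickle
S=pickle.load(open("s0.pkl","rb"));w=S["wrist"];sc=S["scene"];sd=S["side"]
A=lambda u,v:(205+u/6,155+v/6);B=lambda u,v:(215+u/6,155+v/6)
def tri(a,b):
    d1,d2=ray(sc,a),ray(sd,b);M=np.c_[d1,-d2];t=np.linalg.lstsq(M,sd["eye"]-sc["eye"],rcond=None)[0]
    p,q=sc["eye"]+t[0]*d1,sd["eye"]+t[1]*d2; return np.round(500*(p+q)),np.linalg.norm(p-q)*1000
print("tube c",tri(A(418,147),B(228,135)));print("tube r",tri(A(470,138),B(250,115)))
print("tab c",tri(A(520,73),B(172,76)))
print("scanner foot",onz(sc,(355,174),.01)*1000,onz(sd,(269,156),.01)*1000)
print("scanner head",tri((359,131),(266,119)))
print("bottle",tri((351,182),(302,150)),onz(sc,(347,208),.015)*1000)
print("carton", [np.round(onz(w,p,.05)*1000) for p in [(150,20),(242,13),(252,169),(167,173)]])
Rt=R.from_euler("xyz",get_obs()["orientation"],degrees=True).as_matrix();print(np.round(Rt,3))
```

```text
tube c (array([575., 114.,  76.]), np.float64(3.0590685781489344))
tube r (array([593., 128.,  75.]), np.float64(0.31468250272482606))
tab c (array([583., 200.,  57.]), np.float64(2.8928294937781125))
scanner foot [735.29335339 308.21164377  10.        ] [723.14967324 304.66847793  10.        ]
scanner head (array([720., 332., 140.]), np.float64(1.2980921064166362))
bottle (array([763., 163., 103.]), np.float64(4.866993455530825)) [764.61522721 162.826276    15.        ]
carton [array([ 773., -144.,   50.]), array([ 687., -149.,   50.]), array([678.,  -2.,  50.]), array([767.,   3.,  50.])]
[[-0. -1.  0.]
 [-0.  0.  1.]
 [-1.  0. -0.]]
```

Tubes top out at about 76 mm, and the tab is near (0.58, 0.20), which matches the fork end plus 218 mm. Next I shut the fingers and go behind the tab's +y face.

Call:
carry_out(
  series=[
    [[0,25,55,4,0,0],[0,50,110,4,0,0],[0,75,170,4,0,0],[0,95,220,4,0,0],[30,95,235,4,0,0],[80,95,235,4,0,0],[120,95,235,4,0,0],[120,95,235,4,0,0]],
  ],
  hand=1,
)

```text
clock: 1.3
tool_pos: [0.5781, 0.2338, 0.1036]
orientation: [129.0, 89.6, -145.0]
force: [0.6, -0.3, 1.2]
opening: 0.0131
```

Run:
```python
from h import *
for n in ["side","scene","wrist"]:
    s=snapshot(n);cv2.imwrite(f"pics/{n}1.png",s["color"][:,:,::-1])
a=cv2.imread("pics/side1.png")[60:260,170:370];b=cv2.imread("pics/scene1.png")[60:260,200:400]
cv2.imwrite("pics/d1.png",cv2.resize(np.hstack([a,b]),None,fx=2,fy=2,interpolation=cv2.INTER_CUBIC))
o=get_obs();print(o)
```

```text
{'clock': 1.45, 'joint_pos': array([ 3.98942836e+01,  2.15071196e+01, -1.44259194e+01,  4.69862139e-02,
       -5.39263472e+01, -4.39028425e+01]), 'qvel': array([-0.02833943, -0.74180571,  0.29399978, -0.15592248,  0.32662847,
       -0.05354599]), 'tau': array([ 3.27095599e-02, -5.36435223e+01,  2.42761517e+01,  5.81800327e+00,
       -5.82591374e-02, -1.85945908e-03]), 'tool_pos': array([0.58117755, 0.23552433, 0.10854066]), 'orientation': array([-61.23775012,  89.85433915,  24.78131094]), 'force': array([-0.33174443,  0.64528817,  0.4541128 ]), 'moment': array([ 0.02938986, -0.00647222, -0.01383206]), 'opening': 0.002608488217403572}
```

View pics/d1.png

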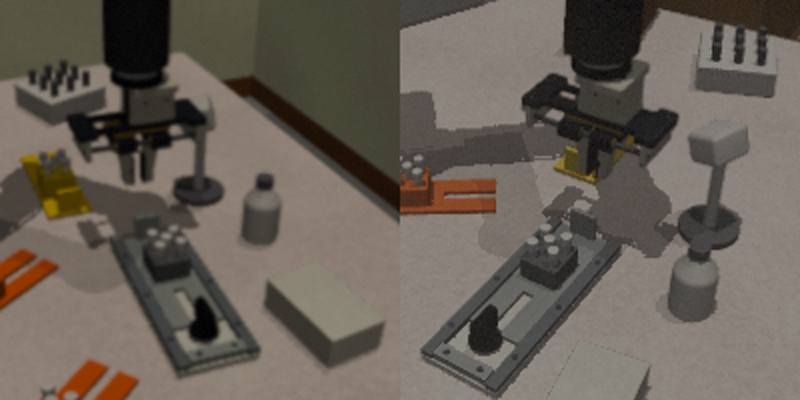

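View pics/wrist1.png

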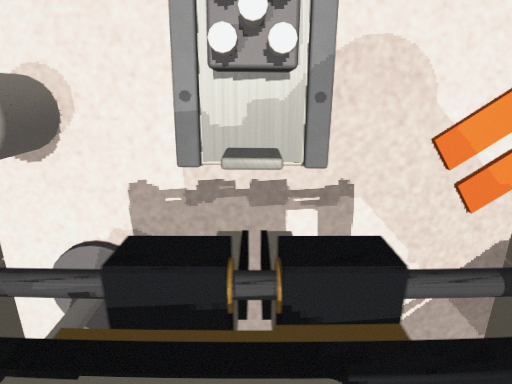

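Run:
```python
from h import *
s=snapshot("wrist")
for p in [(222,159),(283,158),(222,168),(283,168)]: print(np.round(onz(s,p,.06)*1000,1))
for p in [(178,167),(327,167)]: print("rail end",np.round(onz(s,p,.022)*1000,1))
o=get_obs();print(o["tool_pos"]);print(np.round(R.from_euler("xyz",o["orientation"],degrees=True).as_matrix(),3))
```

```text
[600.6 196.9  60. ]
[561.8 198.9  60. ]
[601.2 202.7  60. ]
[562.1 205.4  60. ]
rail end [639.1 207.9  22. ]
rail end [526.  215.7  22. ]
[0.58127421 0.23563335 0.10883355]
[[ 0.003 -0.998  0.07 ]
 [ 0.002  0.07   0.998]
 [-1.    -0.003  0.002]]
```

Tab's +y face centre is (0.5816, 0.204), so about 52 mm of travel to home. This agrees with the fork-to-stop gap of about 51 mm. I go down behind it and approach.

Call:
carry_out(
  series=[
    [[30,0,0,0,0,0],[60,0,0,0,0,0],[72,0,0,0,0,0],[72,0,-6,0,0,0],[72,0,-12,0,0,0],[72,0,-15,0,0,0],[72,0,-15,0,0,0]],
  ],
)

```text
clock: 2.38
tool_pos: [0.5793, 0.2199, 0.0354]
orientation: [-47.5, 89.9, 38.4]
force: [-0.5, 0.2, -0.5]
opening: 0.0003
```

Call:
carry_out(
  series=[
    [[0,0,-3,0,0,0],[0,0,-6,0,0,0],[0,0,-9,0,0,0],[0,0,-12,0,0,0],[0,0,-15,0,0,0]],
  ],
)

```text
clock: 3.0
tool_pos: [0.5782, 0.2053, 0.0348]
orientation: [-46.1, 89.9, 39.9]
force: [-0.3, 4.4, 1.5]
opening: 0.0001
```

Call:
carry_out(
  series=[
    [[0,0,-3,0,0,0],[0,0,-6,0,0,0],[0,0,-9,0,0,0],[0,0,-12,0,0,0],[0,0,-15,0,0,0],[0,0,-18,0,0,0],[0,0,-21,0,0,0],[0,0,-24,0,0,0]],
  ],
)

```text
clock: 4.0
tool_pos: [0.5764, 0.1811, 0.0348]
orientation: [-52.6, 90.0, 33.4]
force: [0.4, 5.4, 2.2]
opening: 0.0008
```

Run:
```python
from h import *
s=snapshot("wrist");cv2.imwrite("pics/w2.png",s["color"][:,:,::-1])
s=snapshot("side");cv2.imwrite("pics/s2.png",cv2.resize(s["color"][130:260,190:320,::-1],None,fx=5,fy=5-.5))
o=get_obs();print(o["tool_pos"],o["force"])
```

```text
[0.57634686 0.1807622  0.03474993] [1.00892537 3.01385808 2.17686966]
```

View pics/w2.png

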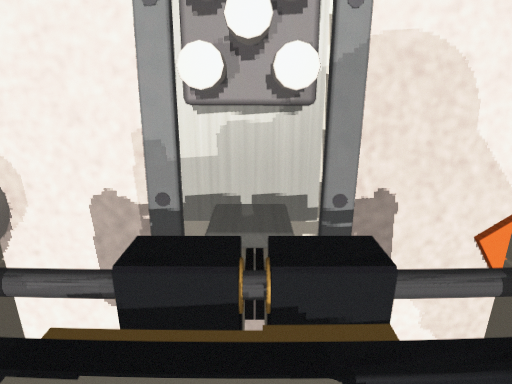

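View pics/s2.png

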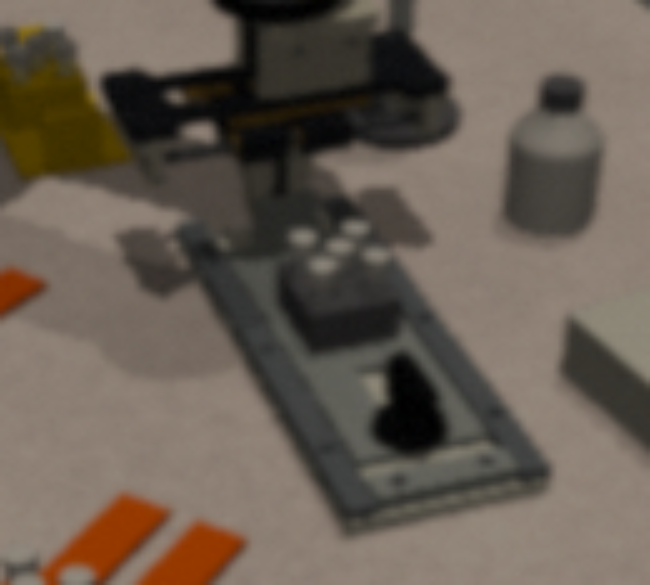

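Rack is sliding straight and a white gap before the stop bar remains (about 18 mm by estimate). I continue, then creep.

Call:
carry_out(
  series=[
    [[0,0,-2,0,0,0],[0,0,-4,0,0,0],[0,0,-6,0,0,0],[0,0,-8,0,0,0],[0,0,-10,0,0,0],[0,0,-12,0,0,0]],
  ],
)

```text
clock: 4.85
tool_pos: [0.5756, 0.1694, 0.0347]
orientation: [-46.2, 90.0, 39.8]
force: [-0.4, 5.2, 1.8]
opening: 0.0004
```

Call:
carry_out(
  series=[
    [[0,0,-0.7,0,0,0],[0,0,-1.4,0,0,0]],
  ],
)

```text
clock: 5.1
tool_pos: [0.5755, 0.168, 0.0347]
orientation: [-47.4, 90.0, 38.6]
force: [-0.3, 5.6, 2.6]
opening: 0.0005
```

Call:
carry_out(
  series=[
    [[0,0,-0.7,0,0,0],[0,0,-1.4,0,0,0]],
  ],
)

```text
clock: 5.35
tool_pos: [0.5754, 0.1666, 0.0348]
orientation: [-46.0, 90.0, 40.0]
force: [-0.3, 6.0, 3.1]
opening: 0.0007
```

Call:
carry_out(
  series=[
    [[0,0,-0.7,0,0,0],[0,0,-1.4,0,0,0]],
  ],
)

```text
clock: 5.6
tool_pos: [0.5753, 0.1652, 0.0347]
orientation: [-48.4, 90.0, 37.6]
force: [-0.2, 5.6, 2.3]
opening: 0.0006
```

Call:
carry_out(
  series=[
    [[0,0,-0.5,0,0,0],[0,0,-1,0,0,0]],
  ],
)

```text
clock: 5.85
tool_pos: [0.5752, 0.1642, 0.0347]
orientation: [-46.1, 90.0, 39.9]
force: [-0.4, 4.5, 4.1]
opening: 0.0007
```

Call:
carry_out(
  series=[
    [[0,0,-0.5,0,0,0],[0,0,-1,0,0,0]],
  ],
)

```text
clock: 6.1
tool_pos: [0.5752, 0.1632, 0.0347]
orientation: [-48.1, 90.0, 37.9]
force: [-0.3, 5.7, 2.7]
opening: 0.0004
```

Call:
carry_out(
  series=[
    [[0,0,-0.5,0,0,0],[0,0,-1,0,0,0]],
  ],
)

```text
clock: 6.35
tool_pos: [0.5751, 0.1626, 0.0348]
orientation: [-34.3, 89.9, 51.7]
force: [-0.5, 8.5, 2.6]
opening: 0.0004
```

Call:
carry_out(
  series=[
    [[0,0,-0.5,0,0,0],[0,0,-1,0,0,0]],
  ],
)

```text
clock: 6.6
tool_pos: [0.5754, 0.1625, 0.0348]
orientation: [-33.9, 89.8, 52.1]
force: [0.4, 12.0, 1.1]
opening: 0.0001
```

Run:
```python
from h import *
a=snapshot("scene");b=snapshot("side")
cv2.imwrite("pics/p3.png",cv2.resize(np.hstack([a["color"][200:260,205:285],b["color"][195:255,240:310]])[:,:,::-1],None,fx=5,fy=5,interpolation=cv2.INTER_CUBIC))
print(get_obs()["tool_pos"],get_obs()["force"])
```

```text
[0.57545677 0.16248249 0.0347901 ] [ 0.05798353 10.99015395  0.7755855 ]
```

View pics/p3.png

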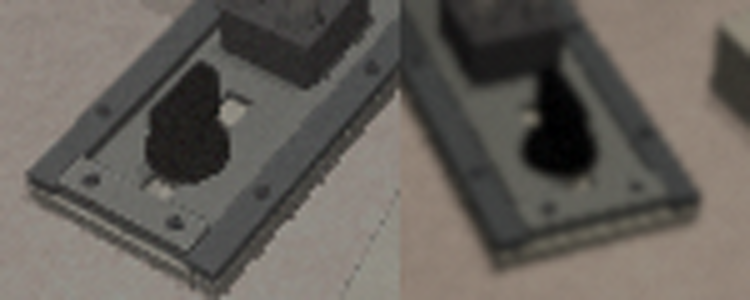

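Force rose from about 5.5 N to 11–12 N, the tool stopped at y = 0.1625, and both views show the fork flush to the bar with no gap, so the rack is home. I back off, lift, open and go towards the knob.

Call:
carry_out(
  series=[
    [[0,0,4,0,0,0],[0,0,10,0,0,0],[-30,0,10,0,0,0],[-80,0,10,0,0,0],[-100,0,-20,0,0,0],[-100,0,-70,0,0,0],[-100,0,-120,0,0,0],[-100,0,-150,0,0,0],[-100,0,-150,0,0,0],[-100,0,-150,0,0,0]],
  ],
  hand=-1,
)

```text
clock: 7.95
tool_pos: [0.5641, 0.0113, 0.1344]
orientation: [121.4, 90.0, -152.6]
force: [-0.5, 1.1, 0.1]
opening: 0.0872
```

Run:
```python
from h import *
s=snapshot("wrist");cv2.imwrite("pics/w4.png",cv2.resize(s["color"][:,:,::-1],None,fx=1.5,fy=1.5))
o=get_obs();print({k:o[k] for k in ["clock","tool_pos","joint_pos","force","moment","opening"]})
```

```text
{'clock': 8.0, 'tool_pos': array([0.56425288, 0.01173197, 0.13436902]), 'joint_pos': array([ 2.10600666e+01,  1.47216443e+01, -2.06318122e+01,  2.59293496e-03,
       -5.46795662e+01, -2.50511555e+01]), 'force': array([-0.3026223 ,  0.67773502, -0.20070069]), 'moment': array([-0.00621646,  0.0570903 , -0.01477385]), 'opening': 0.08705368100407937}
```

View pics/w4.png

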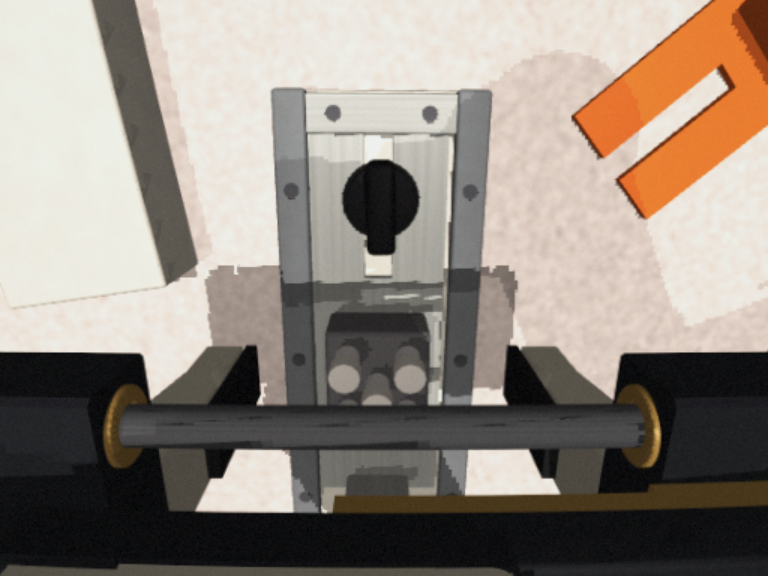

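Run:
```python
from h import *
s=snapshot("wrist");c=s["color"][95:190,215:295,::-1].astype(float)
cv2.imwrite("pics/k4.png",cv2.resize(np.clip(c*5,0,255).astype(np.uint8),None,fx=6,fy=6,interpolation=cv2.INTER_CUBIC))
```

```text
(no output)
```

View pics/k4.png

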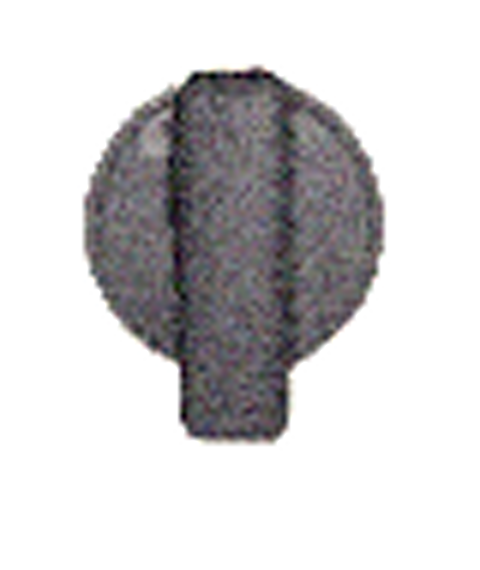

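Run:
```python
from h import *
s=snapshot("wrist");C=lambda u,v:(215+u/6-.4,95+v/6-.4)
P=[onz(s,C(*p),.0625)*1000 for p in [(180,78),(288,78),(183,438),(288,438)]]
for p in P: print(np.round(p,1))
c=np.mean(P,0);d=(P[2]+P[3]-P[0]-P[1])/2;print("c",c,"len",np.linalg.norm(d),"ang",np.degrees(np.arctan2(d[0],d[1])))
fl=[onz(s,C(*p),.0285)*1000 for p in [(88,220),(383,220)]];print("flange",fl)
for n in [(0,0,0)]:
  o=get_obs();Rt=R.from_euler("xyz",o["orientation"],degrees=True);print(np.round(Rt.as_matrix(),3),"tool-frame shift",Rt.inv().apply(c-1000*o["tool_pos"]),o["tool_pos"])
```

```text
[567.6 -56.6  62.5]
[555.4 -55.7  62.5]
[570.4 -15.   62.5]
[558.  -14.1  62.5]
c [562.81997527 -35.34211408  62.5       ] len 41.70259630751881 ang 3.7515142003759445
flange [array([582.19164209, -37.74168539,  28.5       ]), array([543.21608103, -35.03713148,  28.5       ])]
[[-0.    -0.998  0.069]
 [-0.     0.069  0.998]
 [-1.     0.    -0.   ]] tool-frame shift [ 71.92267345  -1.75093219 -47.4001079 ] [0.56435877 0.01207828 0.13441415]
```

Bar centre is (0.5628, -0.0353), its length measures 42 of 44 mm, and it lies parallel to the tool. The last joint would have only 150° left clockwise, so I flip the wrist 180° counter-clockwise above the knob first, giving one-grasp tightening.

Call:
carry_out(
  series=[
    [[0,0,-10,-10,0,0],[0,-1,-25,-20,0,0],[0,-2,-40,-30,0,0],[0,-2,-47,-40,0,0],[0,-2,-47,-50,0,0],[0,-2,-47,-60,0,0],[0,-2,-47,-70,0,0],[0,-2,-47,-80,0,0],[0,-2,-47,-90,0,0],[0,-2,-47,-90,0,0]],
  ],
)

```text
clock: 9.35
tool_pos: [0.5631, -0.035, 0.1344]
orientation: [22.9, 90.0, -161.1]
force: [0.1, -0.0, -0.2]
opening: 0.0876
```

Call:
carry_out(
  series=[
    [[0,0,0,-10,0,0],[0,0,0,-20,0,0],[0,0,0,-30,0,0],[0,0,0,-40,0,0],[0,0,0,-50,0,0],[0,0,0,-60,0,0],[0,0,0,-70,0,0],[0,0,0,-80,0,0],[0,0,0,-90,0,0],[0,0,0,-90,0,0]],
  ],
)

```text
clock: 10.6
tool_pos: [0.5631, -0.0353, 0.1345]
orientation: [-70.7, 90.0, -164.9]
force: [-0.6, -0.3, 0.4]
opening: 0.0876
```

Run:
```python
from h import *
s=snapshot("wrist");cv2.imwrite("pics/w5.png",s["color"][:,:,::-1])
o=get_obs();Rt=R.from_euler("xyz",o["orientation"],degrees=True)
print(o["clock"],o["joint_pos"],o["tool_pos"],o["force"],o["moment"]);print(np.round(Rt.as_matrix(),3))
print(Rt.inv().apply(np.array([562.8,-35.3,33.5])-1000*o["tool_pos"]))
```

```text
10.65 [ 1.62781756e+01  1.46830804e+01 -2.06620594e+01  4.94811577e-04
 -5.46599712e+01  1.59371961e+02] [ 0.563098   -0.03538415  0.13452089] [-0.13499823  0.28630863  0.11974107] [-0.15613171 -0.10658484 -0.02731509]
[[-0.     0.997 -0.076]
 [-0.    -0.076 -0.997]
 [-1.    -0.     0.   ]]
[ 1.01020911e+02 -2.95338606e-01 -6.51527028e-02]
```

View pics/w5.png

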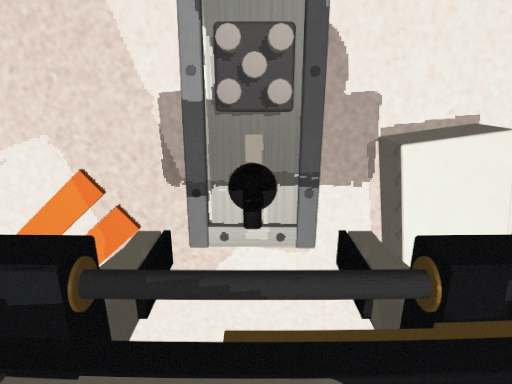

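Wrist flipped, bar centred between the jaws (bar column about 252). I descend and close.

Call:
carry_out(
  series=[
    [[35,0,0,0,0,0],[70,0,0,0,0,0],[90,0,0,0,0,0],[101,0,0,0,0,0],[101,0,0,0,0,0]],
  ],
)

```text
clock: 11.28
tool_pos: [0.5628, -0.0357, 0.0331]
orientation: [-67.5, 89.9, -161.6]
force: [-0.4, 0.5, -0.1]
opening: 0.0877
```

Call:
carry_out(
  series=[
    [[0,0,0,0,0,0],[0,0,0,0,0,0],[0,0,0,0,0,0],[0,0,0,0,0,0],[0,0,0,0,0,0],[0,0,0,0,0,0],[0,0,0,0,0,0],[0,0,0,0,0,0]],
  ],
  hand=1,
)

```text
clock: 12.28
tool_pos: [0.5616, -0.0358, 0.0332]
orientation: [-81.1, 89.8, -175.2]
force: [-6.7, 5.5, 7.5]
opening: 0.0135
```

```bash
cat > st.py <<'E'
from h import *
o=get_obs();Rt=R.from_euler("xyz",o["orientation"],degrees=True).as_matrix()
print(round(o["clock"],2),"j6",round(o["joint_pos"][5],2),"yaw",round(np.degrees(np.arctan2(Rt[1,1],Rt[0,1])),2),"pos",np.round(o["tool_pos"]*1000,1),"F",np.round(o["force"],1),"M",np.round(o["moment"],3),"tau6",round(o["tau"][5],3),"op",round(o["opening"],4))
E
python3 st.py
python3 - <<'E'
from h import *
s=snapshot("scene");a=s["color"][140:260,200:340,::-1];s=snapshot("side");b=s["color"][120:240,200:340,::-1]
cv2.imwrite("pics/g6.png",cv2.resize(np.hstack([a,b]),None,fx=2.8,fy=2.8,interpolation=cv2.INTER_CUBIC))
E
```

```text
12.28 j6 159.75 yaw -4.03 pos [561.6 -35.8  33.2] F [-6.7  5.5  7.5] M [1.901 1.985 0.111] tau6 -0.063 op 0.0135
```

View pics/g6.png

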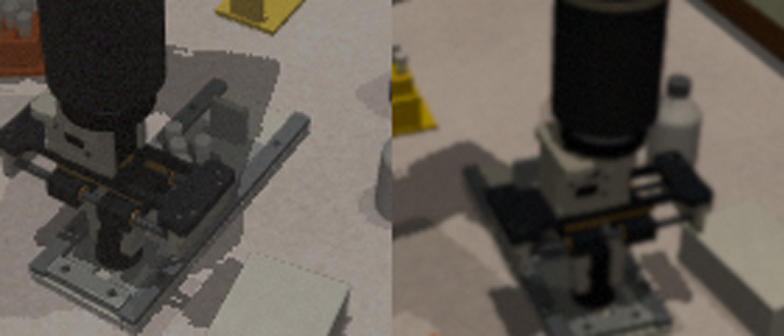

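Gripped (opening 13.5 mm ≈ bar). I relieve the small side load, then start turning clockwise in small steps.

Call:
carry_out(
  series=[
    [[0,-1.4,-1,0,0,0],[0,-1.4,-1,0,0,0],[0,-1.4,-1,0,0,0]],
  ],
)

```text
clock: 12.75
tool_pos: [0.5615, -0.0355, 0.0335]
orientation: [-24.4, 89.9, -118.4]
force: [-0.2, -5.1, 1.6]
opening: 0.0138
```

```bash
python3 st.py
```

```text
12.75 j6 159.6 yaw -4.0 pos [561.5 -35.5  33.5] F [-0.2 -5.1  1.6] M [-2.158 -0.032  0.016] tau6 -0.05 op 0.0138
```

Call:
carry_out(
  series=[
    [[0,0,0,5,0,0],[0,0,0,10,0,0],[0,0,0,15,0,0]],
  ],
)

```text
clock: 13.12
tool_pos: [0.5614, -0.0354, 0.0335]
orientation: [-14.9, 89.9, -124.0]
force: [-0.8, -4.9, 0.8]
opening: 0.0142
```

```bash
python3 st.py
```

```text
13.12 j6 144.43 yaw -19.16 pos [561.4 -35.4  33.5] F [-0.8 -4.9  0.8] M [-2.049  0.209  0.057] tau6 1.088 op 0.0142
```

Call:
carry_out(
  series=[
    [[0,0,0.4,5,0,0],[0,0,0.4,10,0,0],[0,0,0.4,15,0,0],[0,0,0.4,20,0,0],[0,0,0.4,20,0,0]],
  ],
)

```text
clock: 13.75
tool_pos: [0.5613, -0.0354, 0.0335]
orientation: [-11.8, 90.0, -140.7]
force: [-1.6, -4.1, 1.0]
opening: 0.0139
```

```bash
python3 st.py
```

```text
13.75 j6 124.66 yaw -38.97 pos [561.3 -35.4  33.5] F [-1.6 -4.1  1. ] M [-1.543  0.466 -0.127] tau6 -0.671 op 0.0139
```

Call:
carry_out(
  series=[
    [[0,0,0,2.5,0,0],[0,0,0,5,0,0]],
  ],
)

```text
clock: 14.0
tool_pos: [0.5612, -0.0354, 0.0335]
orientation: [-12.4, 89.9, -146.4]
force: [-0.9, -3.1, 1.1]
opening: 0.0137
```

```bash
python3 st.py
```

```text
14.0 j6 119.69 yaw -43.95 pos [561.2 -35.4  33.5] F [-0.9 -3.1  1.1] M [-1.477  0.55   0.07 ] tau6 0.523 op 0.0137
```

Call:
carry_out(
  series=[
    [[0,0,0,2.5,0,0],[0,0,0,5,0,0]],
  ],
)

```text
clock: 14.25
tool_pos: [0.5612, -0.0354, 0.0335]
orientation: [-7.4, 89.9, -146.3]
force: [-1.6, -2.4, 1.8]
opening: 0.0138
```

```bash
python3 st.py
```

```text
14.25 j6 114.69 yaw -48.95 pos [561.2 -35.4  33.5] F [-1.6 -2.4  1.8] M [-1.404  0.661  0.044] tau6 0.514 op 0.0138
```

Call:
carry_out(
  series=[
    [[0,0,0,2.5,0,0],[0,0,0,5,0,0]],
  ],
)

```text
clock: 14.5
tool_pos: [0.5611, -0.0354, 0.0335]
orientation: [-5.4, 89.9, -149.4]
force: [-2.1, -3.3, 2.3]
opening: 0.0134
```

```bash
python3 st.py
```

```text
14.5 j6 109.69 yaw -53.95 pos [561.1 -35.4  33.5] F [-2.1 -3.3  2.3] M [-1.391  0.719  0.05 ] tau6 0.514 op 0.0134
```

Call:
carry_out(
  series=[
    [[0,0,0,2.5,0,0],[0,0,0,5,0,0]],
  ],
)

```text
clock: 14.75
tool_pos: [0.5611, -0.0353, 0.0335]
orientation: [-1.0, 89.9, -150.0]
force: [-1.7, -2.2, 3.3]
opening: 0.0136
```

```bash
python3 st.py
```

```text
14.75 j6 104.69 yaw -58.94 pos [561.1 -35.3  33.5] F [-1.7 -2.2  3.3] M [-1.28   0.755  0.089] tau6 0.514 op 0.0136
```

Call:
carry_out(
  series=[
    [[0,0,0,2.5,0,0],[0,0,0,5,0,0]],
  ],
)

```text
clock: 15.0
tool_pos: [0.5611, -0.0353, 0.0335]
orientation: [2.7, 89.9, -151.3]
force: [-2.3, -2.3, 2.3]
opening: 0.0139
```

```bash
python3 st.py
```

```text
15.0 j6 99.69 yaw -63.94 pos [561.1 -35.3  33.5] F [-2.3 -2.3  2.3] M [-1.229  0.785  0.014] tau6 0.514 op 0.0139
```

Call:
carry_out(
  series=[
    [[0,0,0,2.5,0,0],[0,0,0,5,0,0]],
  ],
)

```text
clock: 15.25
tool_pos: [0.5611, -0.0353, 0.0335]
orientation: [4.6, 89.9, -154.3]
force: [-2.2, -2.5, 1.8]
opening: 0.0139
```

```bash
python3 st.py
```

```text
15.25 j6 94.69 yaw -68.94 pos [561.1 -35.3  33.5] F [-2.2 -2.5  1.8] M [-1.125  0.77   0.166] tau6 0.514 op 0.0139
```

Call:
carry_out(
  series=[
    [[0,0,0,2.5,0,0],[0,0,0,5,0,0]],
  ],
)

```text
clock: 15.5
tool_pos: [0.5611, -0.0353, 0.0335]
orientation: [6.5, 89.9, -157.4]
force: [-1.6, -1.8, 1.1]
opening: 0.0136
```

```bash
python3 st.py
```

```text
15.5 j6 89.69 yaw -73.95 pos [561.1 -35.3  33.5] F [-1.6 -1.8  1.1] M [-1.033  0.888  0.051] tau6 0.514 op 0.0136
```

Call:
carry_out(
  series=[
    [[0,0,0,2.5,0,0],[0,0,0,5,0,0]],
  ],
)

```text
clock: 15.75
tool_pos: [0.5611, -0.0352, 0.0335]
orientation: [9.9, 89.9, -159.0]
force: [-1.6, -2.2, 1.9]
opening: 0.0138
```

```bash
python3 st.py
```

```text
15.75 j6 84.69 yaw -78.95 pos [561.1 -35.2  33.5] F [-1.6 -2.2  1.9] M [-0.978  0.897  0.085] tau6 0.514 op 0.0138
```

Call:
carry_out(
  series=[
    [[0,0,0,2.5,0,0],[0,0,0,5,0,0]],
  ],
)

```text
clock: 16.0
tool_pos: [0.561, -0.0352, 0.0335]
orientation: [12.7, 89.9, -161.2]
force: [-2.1, -2.9, 2.5]
opening: 0.0136
```

```bash
python3 st.py
```

```text
16.0 j6 79.69 yaw -83.95 pos [561.  -35.2  33.5] F [-2.1 -2.9  2.5] M [-0.872  0.983  0.07 ] tau6 0.514 op 0.0136
```

Call:
carry_out(
  series=[
    [[0,0,0,2.5,0,0],[0,0,0,5,0,0]],
  ],
)

```text
clock: 16.25
tool_pos: [0.5611, -0.0352, 0.0335]
orientation: [16.0, 89.9, -162.9]
force: [-2.4, -1.6, 2.3]
opening: 0.0138
```

```bash
python3 st.py
```

```text
16.25 j6 74.69 yaw -88.95 pos [561.1 -35.2  33.5] F [-2.4 -1.6  2.3] M [-0.779  0.959  0.101] tau6 0.514 op 0.0138
```

Call:
carry_out(
  series=[
    [[0,0,0,2.5,0,0],[0,0,0,5,0,0]],
  ],
)

```text
clock: 16.5
tool_pos: [0.561, -0.0351, 0.0334]
orientation: [25.1, 89.9, -158.8]
force: [-2.8, -2.0, 1.7]
opening: 0.0138
```

```bash
python3 st.py
```

```text
16.5 j6 69.72 yaw -93.9 pos [561.  -35.1  33.4] F [-2.8 -2.   1.7] M [-0.719  0.942  0.458] tau6 0.16 op 0.0138
```

Call:
carry_out(
  series=[
    [[0,0,0,2.5,0,0],[0,0,0,5,0,0]],
  ],
)

```text
clock: 16.75
tool_pos: [0.561, -0.0351, 0.0333]
orientation: [26.7, 89.9, -162.2]
force: [-1.6, -2.1, -0.1]
opening: 0.0139
```

```bash
python3 st.py
```

```text
16.75 j6 64.72 yaw -98.91 pos [561.  -35.1  33.3] F [-1.6 -2.1 -0.1] M [-0.58   0.796  0.367] tau6 0.145 op 0.0139
```

Torque jumped (Mz from ≈0.07 to ≈0.4 N m) between yaw −88.9° and −93.9°, so take-up is at ≈ −91.5°. One eighth of a turn ends at ≈ −136.5°, 37.5° further, following the knob down about 1 mm.

Call:
carry_out(
  series=[
    [[0.1,0,0,4,0,0],[0.2,0,0,8,0,0],[0.3,0,0,12,0,0],[0.4,0,0,16,0,0],[0.5,0,0,20,0,0]],
  ],
)

```text
clock: 17.38
tool_pos: [0.5611, -0.035, 0.0329]
orientation: [42.1, 89.9, -166.8]
force: [-2.5, -0.4, 1.2]
opening: 0.0141
```

```bash
python3 st.py
```

```text
17.38 j6 44.67 yaw -118.95 pos [561.1 -35.   32.9] F [-2.5 -0.4  1.2] M [-0.208  0.981  0.536] tau6 0.41 op 0.0141
```

Call:
carry_out(
  series=[
    [[0.1,0,0,4,0,0],[0.2,0,0,8,0,0],[0.3,0,0,12,0,0],[0.4,0,0,15,0,0],[0.4,0,0,17.5,0,0],[0.4,0,0,17.5,0,0]],
  ],
)

```text
clock: 18.12
tool_pos: [0.5612, -0.0349, 0.0325]
orientation: [54.4, 90.0, -171.9]
force: [-3.1, 0.7, 1.8]
opening: 0.0141
```

```bash
python3 st.py
```

```text
18.12 j6 27.28 yaw -136.34 pos [561.2 -34.9  32.5] F [-3.1  0.7  1.8] M [0.161 1.093 0.587] tau6 -0.89 op 0.0141
```

Final yaw −136.3°, with 0.59 N m at the end. I release half-open to stay clear of the tubes, then lift straight up.

Call:
carry_out(
  series=[
    [[0,0,0,0,0,0],[0,0,0,0,0,0],[0,0,0,0,0,0],[0,0,0,0,0,0]],
  ],
  hand=0,
)

```text
clock: 18.62
tool_pos: [0.5618, -0.0349, 0.0327]
orientation: [-114.3, 90.0, 19.2]
force: [-0.3, 0.3, -0.1]
opening: 0.0431
```

Call:
carry_out(
  series=[
    [[-15,0,0,0,0,0],[-50,0,0,0,0,0],[-100,0,0,0,0,0],[-120,0,0,0,0,0],[-120,0,0,0,0,0]],
  ],
)

```text
clock: 19.25
tool_pos: [0.5629, -0.0347, 0.1558]
orientation: [-121.3, 89.7, 12.2]
force: [0.4, -0.9, -0.0]
opening: 0.044
```

```bash
python3 st.py
python3 - <<'E'
from h import *
s=snapshot("wrist");c=s["color"][:,:,::-1]
cv2.imwrite("pics/w7.png",cv2.resize(np.clip(c.astype(float)*1.6,0,255).astype(np.uint8),None,fx=1.5,fy=1.5))
a=snapshot("scene")["color"][140:260,200:340,::-1];b=snapshot("side")["color"][130:250,200:340,::-1]
cv2.imwrite("pics/g7.png",cv2.resize(np.hstack([a,b]),None,fx=2.8,fy=2.8,interpolation=cv2.INTER_CUBIC))
E
```

```text
19.25 j6 27.14 yaw -136.48 pos [562.9 -34.7 155.8] F [ 0.4 -0.9 -0. ] M [-0.062  0.064 -0.035] tau6 -0.0 op 0.044
```

View pics/w7.png

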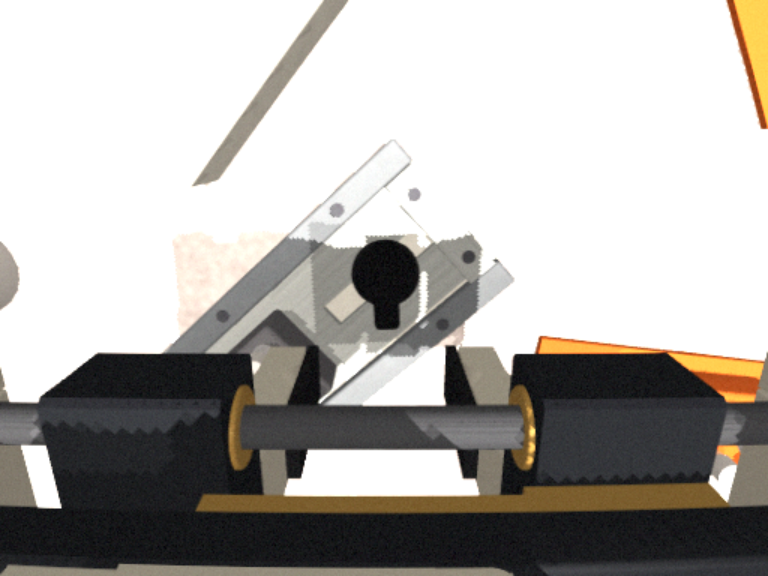

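View pics/g7.png

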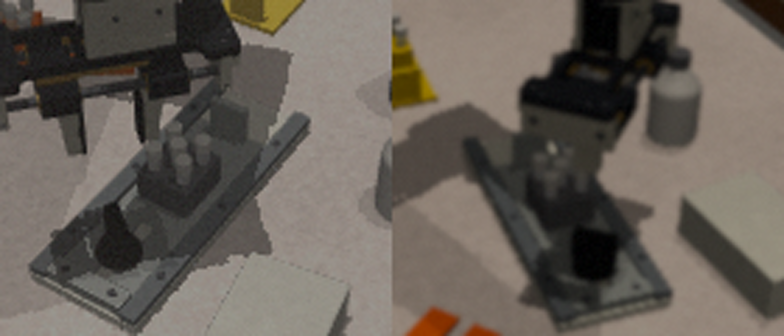

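The bar is still in line with the jaws after release, so there was no slip. The fork is flush to the stop bar and the robot is clear. Handing in.

```bash
python3 -c "
from h import *
print(close_job())"
```

```text
the job is handed in; nothing more can be done
None
```

The rack is home against the stop bar and clamped, the robot is clear of everything, and the job is handed in at about 19.5 s of the 66 s allowed. No verdict is reported.

- **Push:** I slid the rack home by its push tab at about 5 N. Contact with the stop bar showed as a rise to at most about 12 N, with the tool stopped at y = 0.1625 m. Afterwards the camera views showed no visible gap at the bar.
- **Clamp:** The knob ran free for about 87°. The resistance then jumped from about 0.07 to 0.4 N m, somewhere between yaw −88.9° and −93.9°. I took −91.5° as the point and turned 45° more, ending at −136.3° with 0.59 N m. The eighth of a turn is therefore good to about ±2.5°.
- **Last checks:** After release the bar was still lined up with the jaws, so the grip had not slipped. The fork was still flush with the stop bar and the force on the tool was about zero. I planned clearances around the scanner, bottle and carton and felt no contact, but did not re-measure their positions at the end. No check failed.

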